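Tare the bench balance by its sunken key

ROBOT

A 6-joint arm with a two-finger parallel gripper is mounted at the origin on a cart in front of the work surface, level with it; the furniture and walls round the work are solid. World frame = base frame: x ahead of the robot, y to its left, z up, the work surface at z = 0. Lengths are in m, angles in rad, forces in N, time in s.
With the tool pointing down it reaches from about 0.325 to 0.85 m from the base axis. Payload 15.5 kg.
Tool frame: the origin (TCP) lies at the very end of the fingers, on their centre line; the grasp point (between the pads) lies 19 mm behind it; z points along the fingers, y is the direction in which the jaws open and shut (so a half turn about z gives the same grasp; the last joint's range is limited). The gripper opens to 91 mm and grips with 3 to 60 N. Pads are 32 mm wide; open, the fingers measure 118 mm over their backs; the gripper's body (76 mm by 178 mm) begins 60 mm behind the grasp point.
Start: joints at [1.065, 0.494, 1.345, -0, 1.302, -0.096], TCP at [0.25, 0.573, 0.214] pointing down, gripper open.
Joint ranges: [-2.91, 2.91], [-0.82, 2.16], [0.22, 2.67], [-1.22, 4.37], [0.12, 2.79], [-3.08, 3.08]. Speed limits (rad/s): [1.89, 1.89, 2.57, 3.01, 3.01, 3.01].

INTERFACE

Orientations are given as a unit quaternion [w, x, y, z].
In Python, from workcell import arm gives the robot as it stands.
- The arm moves only by the tool play_rows, never from a script. Its argument "rows" is a list of rows, each a list of 3 entries, a list of its own where there are three numbers: the shift along the tool's x, y, z normalised to -1 to 1, where 1 is 200 mm, then the turn, a rotation vector about the tool's x, y, z normalised to -1 to 1, where 1 is 2 rad, then the opening in per cent of the stroke, from 0 (shut) to 100 (fully open). In form: [[[tx, ty, tz], [wx, wy, wz], claw], ...]. A call has 1 to 10 rows; each row shifts and turns the commanded pose from where the row before left it, along the tool's axes as they then stand; what a row does not reach is not made up. A row lasts 1/12 s, in which the tool goes at most 41.7 mm and 7.16 degrees, less where a joint would pass 70% of its speed; a pose out of reach is approached as far as the arm can. A call with a number of a shift or a turn outside -1 to 1 is refused whole. A call with a gripper value outside its range is refused whole. The fingers move at their own pace and stop on an object; "force" is the grip in N (left out, the last holds). Time passes only in rows, so rows that do not move let the fingers close. It gives the time, the measured TCP pose, the force and the opening at its end, in the units of the state.
- arm.get_obs(): the state, without advancing time (a new reading comes with each control period).
- arm.camera(name): name is "scene" or "top"; returns a dict with "image" (420x560x3 uint8, blue, green, red), "vfov" (degrees; the focal length in pixels is half the picture's height over the tangent of half this angle, whatever the lens; pixels are square), "cx", "cy" (the principal point, pixels), "cam_to_world" (4x4, takes a point from camera to world coordinates). Camera axes: x right, y up, looking along -z (the intrinsics and any distortion apply to the point x, -y, -z); pixel columns grow to the right and rows downward; lengths in m; the calibration is good to about 2 mm. A picture is of the moment at which its call begins. There is no depth.
- arm.sign_off(): hands the job in, once; it reports no verdict.
Trained networks look in a picture, given as the dict that the camera call returned (one of the last four; its "shot" number tells which), for a name from the list of things; names that differ only in an ending like _2 or _b are one class to them, and where a whole thing is asked for, a point or a joint stands for the part that bears it (a point fixed in the world has none). Each returns a list of dicts, best first, with "confidence" (0 to 1); they miss things now and then, are a little off and sometimes report something else, mostly with a low value. They report only what shows in the picture. A call takes as long as a camera call. They do not tell look-alikes from the thing itself.
- arm.boxes_of(target, picture): "uv" ([column, row] in pixels, amid what is visible of it).
The state is a dict: "time_s": time; "q": joint angles; "dq": joint speeds; "joint_efforts": joint torques, N m; "ee_pos": TCP position; "eef_rot": TCP orientation; "ft_force": force on the tool from outside, world axes, zero at the start; "torque": the same for the moment, N m; "finger_gap": opening from 0.0 (shut) to 1.0 (fully open).
Only numpy, scipy, OpenCV 4.12 (cv2) and the standard library are available. Lean on these libraries where they do the work, as an engineer would, in place of code of your own. Each camera call takes 0.05 s, during which the arm holds its last target. There are 200 camera calls.

TASK

A beaker stands on the bench balance, which has to be tared. With the fingertips push the orange sliding guard all the way across, off the sunken green tare key and over the red power key; then reach into the well, press the green key right down, hold it down for a good two seconds and let it come back up, leaving the guard over the red key. Only push and press: lift nothing, never press the red key, and leave the balance, the beaker and the things around it where they stand.

Things in the scene. Friction and masses are not known exactly. Their poses are not given: they have to be found in the camera images.
- balance: Low white bench balance, 210 (x) x 160 (y) mm, top face 64 mm above the table, about 3 kg, loose on rubber feet: a hard push shifts it. Origin: centre of its underside. Its -x is the front with the grey console toward the robot, +y its left seen from the robot. A green and a red mark on the front stand before the keys' wells. Two rails along y, 6 mm above the top face, at x = -101 and -43 mm.
- tare_key_top (a point): Centre of the top of the green tare key, a round cap of 32 mm diameter, at rest 16 mm below the top face (48 mm above the table), going down 6 mm. It sits in the middle of a well 44 x 44 mm with upright walls, open at the top, at x = -72, y = +34 mm of the balance. Hidden under the guard at the start.
- tare_key (a joint): Travel of the green key, m: 0 up, 0.006 right down. Spring return: it starts to move at about 1 N and takes about 4.7 N right down.
- power_key_top (a point): Centre of the top of the red power key: the same key and well at x = -72, y = -34 mm of the balance. Open at the start; not to be pressed.
- power_key (a joint): Travel of the red key, m: 0 up, 0.006 right down; same spring.
- guard_rib (a point): Middle of the top edge of the guard's rib, 83 mm above the table. The guard is an orange plate 53 (x) x 54 (y) x 3 mm that slides along the balance's y, its top 4.5 mm above the top face; across its middle stands the rib, 40 mm long along x, 8 mm thick along y, 14.5 mm high above the plate. Push the rib's flank with the fingertips.
- guard (a joint): Travel of the guard, m: 0 = over the green key's well (balance's +y end); 0.068 = end stop, over the red key's well; grows toward the balance's -y. Friction about 1.2 N; it stays where it is left.
- pan_centre (a point): Centre of the top of the round steel weighing pan, diameter 104 mm, 74 mm above the table, at x = +46, y = 0 of the balance.
- beaker: Small glass beaker with light blue content, 46 mm diameter, 58 mm high, light, standing loose on the pan. Origin: centre of its underside; z up.
- blue_vial: Small screw-cap bottle with light blue content, diameter 34 mm, 62 mm high, standing beside the balance. Origin: centre of its underside.
- clear_vial: Small clear screw-cap bottle, diameter 34 mm, 62 mm high, standing on the other side of the balance. Origin: centre of its underside.
- jar_blue: Wide screw-cap bottle with pale blue content, diameter 60 mm, 94 mm high, standing on the left of the table. Origin: centre of its underside.
- marker: Marker pen, white with black cap, 136 mm long (its y), 13 mm thick, lying on the right of the table. Origin: under its middle.
- syringe: Clear plastic syringe, 104 mm long (its x), 25 x 15 mm, lying on the right of the table. Origin: under its middle.
Things that resemble listed ones, but are neither listed nor needed, are in the scene too. What is shaped like the beaker but brown or turquoise is not meant.

How it is judged:
On the way, in this order (a step that is already met when the one before it is completed fails the run):
1. the guard is pushed across, over the red key (value of joint guard above 0.062 m), for 0.2 s.
2. the green key is held right down, the guard staying across (value of joint tare_key above 0.0045 m and value of joint guard above 0.062 m), for 1.5 s.
At the end, for the whole second after the job is handed in: Guard within 6 mm of its end stop over the red key; both keys up within 1.2 mm; balance within 15 mm, upright beaker on the pan within 20 mm and other bystanders within 25 mm of where they stood, at rest. Before: green key at least 4.5 mm down for 1.5 s, guard across (value of joint guard above 0.062 m and value of joint each of tare_key, power_key below 0.0012 m and distance of balance from where it was at the start of the episode below 0.015 m and horizontal distance between beaker and pan_centre below 0.035 m and angle between beaker's own z axis and vertical below 0.1 rad and distance of beaker from where it was at the start of the episode below 0.02 m and linear speed of each of beaker, balance below 0.02 m/s and distance of each of blue_vial, clear_vial, jar_blue, marker, syringe from where it was at the start of the episode below 0.025 m); the robot touches nothing.
It fails at once if the red power key was pressed (value of joint power_key above 0.003 m).
It fails at once if the balance was shoved out of place or lifted (distance of balance from where it was at the start of the episode above 0.02 m or height (world z) of balance above 0.01 m).
It fails at once if the beaker was moved, tipped or lifted (distance of beaker from where it was at the start of the episode above 0.025 m or angle between beaker's own z axis and vertical above 0.35 rad).
It fails at once if a bystander was knocked away or lifted (distance of any of blue_vial, clear_vial, jar_blue, marker, syringe from where it was at the start of the episode above 0.03 m).
It also fails if it takes over 45 s, if anything falls off the work surface, if the arm or the gripper's body presses on something with over 40 N, if the wrist force passes 120 N, or if a joint passes its speed limit or range.

## Working session

There is one attempt and no reset: what is moved stays moved. The work goes in short steps, Python scripts to look and compute and a tool call to move; the robot and the scene stay as the last step left them, time stands still between calls to the robot, and variables do not carry over. Pictures are saved under pics/ and viewed, about 8 in all and at most 12, crops included, and the job is handed in when it is done.

Besides the shell and the picture viewer there is one more tool, called after "Call:" by a JSON object that holds its "api" and its "payload", one argument or row to a line. play_rows: Moves the arm, as the interface text tells. Scaled input: -1 to 1 covers 200 mm each way for a shift and 2 rad each way for a turn. Its arguments: {"type":"object","properties":{"rows":{"type":"array"},"force":{"type":"number"}},"required":["rows"]}

```bash
mkdir -p pics
python3 - <<'E'
from workcell import arm
import cv2,numpy as np,pickle
o=arm.get_obs();print({k:np.round(v,3) for k,v in o.items()})
for n in("scene","top"):
    p=arm.camera(n);cv2.imwrite(f"pics/{n}0.png",p["image"]);pickle.dump(p,open(f"{n}0.pkl","wb"))
    print(n,[k for k in p],p["vfov"],p["cx"],p["cy"],np.round(p["cam_to_world"],3).tolist(), {k:v for k,v in p.items() if k not in("image","cam_to_world")})
    for t in("balance","guard_rib","power_key_top","pan_centre","beaker","blue_vial","clear_vial"):
        print(t,[(np.round(d["uv"],1).tolist(),round(d["confidence"],2)) for d in arm.boxes_of(t,p)][:4])
E
```

```text
{'time_s': np.float64(0.0), 'q': array([ 1.064,  0.494,  1.346, -0.   ,  1.302, -0.095]), 'dq': array([-0.   , -0.002, -0.001,  0.   ,  0.001, -0.001]), 'joint_efforts': array([-0.0000e+00, -8.7882e+01, -3.8186e+01,  7.1000e-02,  5.3000e-02,
       -0.0000e+00]), 'ee_pos': array([0.249, 0.573, 0.213]), 'eef_rot': array([-0.   ,  0.204,  0.979, -0.001]), 'ft_force': array([ 0.245, -0.007, -0.331]), 'torque': array([0.024, 0.006, 0.042]), 'finger_gap': np.float64(1.0)}
scene ['image', 'vfov', 'cx', 'cy', 'cam_to_world', 'shot'] 49.544746686947036 275.3390589590373 206.18566042459838 [[-0.566, 0.514, -0.645, -0.239], [-0.825, -0.358, 0.438, 0.551], [-0.006, 0.78, 0.626, 0.872], [0.0, 0.0, 0.0, 1.0]] {'vfov': 49.544746686947036, 'cx': 275.3390589590373, 'cy': 206.18566042459838, 'shot': 1}
balance [([247.5, 250.7], 0.73)]
guard_rib [([254.7, 255.0], 0.61)]
power_key_top []
pan_centre [([249.8, 247.5], 0.8)]
beaker [([148.8, 276.6], 0.86), ([297.1, 224.2], 0.83), ([209.0, 208.3], 0.82), ([229.0, 224.8], 0.81)]
blue_vial [([204.2, 280.7], 0.85)]
clear_vial [([271.8, 212.1], 0.58)]
top ['image', 'vfov', 'cx', 'cy', 'cam_to_world', 'shot'] 52.819043655889274 282.8096614302737 211.24298674557357 [[0.019, 0.994, -0.109, 0.42], [-1.0, 0.019, -0.005, -0.032], [-0.003, 0.109, 0.994, 1.338], [0.0, 0.0, 0.0, 1.0]] {'vfov': 52.819043655889274, 'cx': 282.8096614302737, 'cy': 211.24298674557357, 'shot': 2}
balance [([233.2, 218.8], 0.84)]
guard_rib [([228.7, 244.3], 0.54)]
power_key_top [([251.9, 239.6], 0.59)]
pan_centre [([233.7, 223.2], 0.76)]
beaker [([180.2, 204.9], 0.65), ([222.0, 204.7], 0.64), ([237.8, 160.8], 0.55), ([153.5, 212.8], 0.55)]
blue_vial [([187.1, 233.6], 0.52)]
clear_vial [([278.3, 196.0], 0.51)]
```

Run:
```python
import cv2
a=cv2.imread("pics/scene0.png");b=cv2.imread("pics/top0.png")
cv2.imwrite("pics/s_crop.png",cv2.resize(a[170:320,130:330],None,fx=4,fy=4,interpolation=cv2.INTER_CUBIC))
cv2.imwrite("pics/t_crop.png",cv2.resize(b[170:290,160:310],None,fx=5,fy=5,interpolation=cv2.INTER_CUBIC))
```

```text
(no output)
```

View pics/scene0.png

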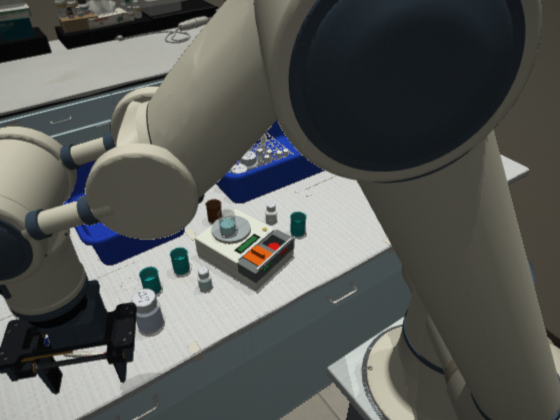

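View pics/s_crop.png

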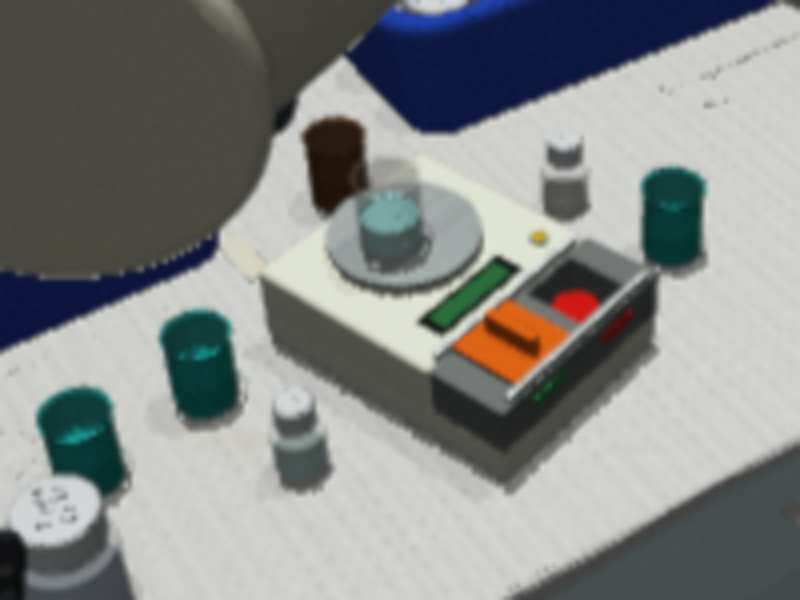

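View pics/t_crop.png

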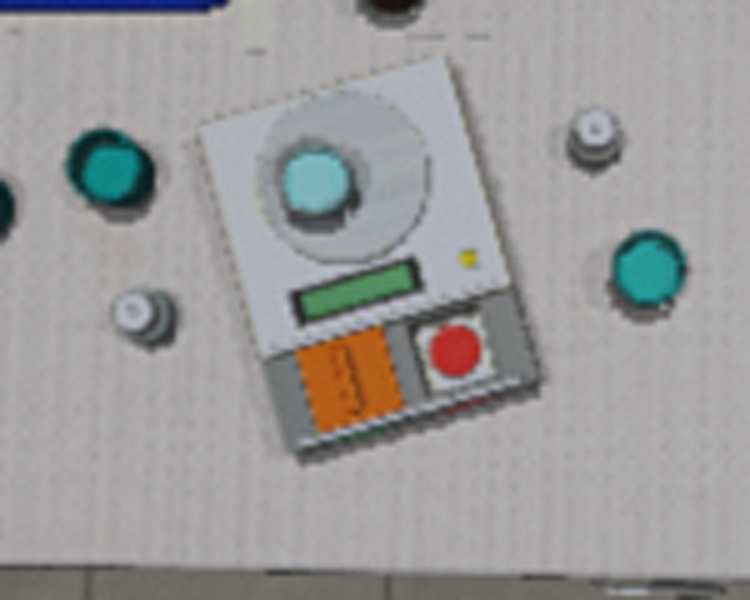

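The scene crop and the top crop show one balance, yawed about 15°. In the top picture the orange guard is at about (230,246), the open red key at (251,240) and the pan at (229,205).

Beaker candidates in the scene picture are:
- light blue on the pan (228,224), which is the one meant
- turquoise at (180,261), (149,281) and (298,224)
- brown at (213,208)

Next I fit the balance pose with a model.

```bash
cat > fit.py <<'E'
import numpy as np,pickle
from scipy.optimize import least_squares
def proj(p,X):
    T=np.linalg.inv(p["cam_to_world"]);c=X@T[:3,:3].T+T[:3,3]
    f=p["image"].shape[0]/2/np.tan(np.radians(p["vfov"]/2))
    return np.c_[p["cx"]-f*c[:,0]/c[:,2],p["cy"]+f*c[:,1]/c[:,2]]
def world(q,L):
    L=np.asarray(L,float);c,s=np.cos(q[2]),np.sin(q[2])
    return np.c_[q[0]+c*L[:,0]-s*L[:,1],q[1]+s*L[:,0]+c*L[:,1],L[:,2]]
E
python3 - <<'E'
from fit import *
S=pickle.load(open("scene0.pkl","rb"));T=pickle.load(open("top0.pkl","rb"))
t=[((455,350),(-72,-34,48)),((344,177),(46,0,74)),((350,379),(-72,34,68.5)),((200,125),(105,80,64)),((445,57),(105,-80,64))]
s=[((405,236),(46,0,74)),((514,341),(-72,34,68.5)),((262,278),(105,80,64)),((425,155),(105,-80,64))]
U=lambda l,k,o:(np.array([a for a,b in l])+.5)/k-.5+o
tu,su=U(t,5,[160,170]),U(s,4,[130,170]);tl,sl=[np.array([b for a,b in l])/1000 for l in(t,s)]
R=lambda q,w:np.r_[w[0]*(proj(T,world(q,tl))-tu).ravel(),w[1]*(proj(S,world(q,sl))-su).ravel()]
for w in((1,1),(1,0),(0,1)):
    r=least_squares(R,[.55,.05,.25],args=(w,),loss="soft_l1");q=r.x
    print(w,np.round(q,4),"deg",round(np.degrees(q[2]),2),"\n",np.round(R(q,(1,1)).reshape(-1,2),1).tolist())
    print("green,red,rib",np.round(world(q,[(-.072,.034,.048),(-.072,-.034,.048),(-.072,.034,.083)]),4).tolist())
E
```

```text
(1, 1) [0.5297 0.1247 0.3144] deg 18.01 
 [[0.4, 0.2], [-0.0, 0.2], [-0.9, 0.7], [-1.4, 0.2], [0.0, -1.3], [1.1, -0.7], [0.4, 1.0], [-0.2, -1.2], [-0.3, -1.1]]
green,red,rib [[0.4507, 0.1347, 0.048], [0.4717, 0.0701, 0.048], [0.4507, 0.1347, 0.083]]
(1, 0) [0.5299 0.1237 0.3102] deg 17.77 
 [[0.6, 0.2], [0.4, 0.1], [-0.7, 0.6], [-1.0, -0.0], [0.5, -1.3], [1.4, -0.9], [0.5, 0.8], [0.1, -1.5], [0.1, -1.3]]
green,red,rib [[0.451, 0.1341, 0.048], [0.4717, 0.0694, 0.048], [0.451, 0.1341, 0.083]]
(0, 1) [0.5281 0.1262 0.3177] deg 18.2 
 [[-0.1, 0.6], [-0.6, 0.7], [-1.4, 1.2], [-2.0, 0.8], [-0.7, -0.9], [0.9, -0.1], [0.3, 1.6], [-0.5, -0.5], [-0.7, -0.6]]
green,red,rib [[0.4491, 0.136, 0.048], [0.4703, 0.0715, 0.048], [0.4491, 0.136, 0.083]]
```

Run:
```python
from fit import *
import cv2
T=pickle.load(open("top0.pkl","rb"));S=pickle.load(open("scene0.pkl","rb"))
def cen(p,lo,hi,box):
    im=p["image"];h=cv2.cvtColor(im,cv2.COLOR_BGR2HSV);m=cv2.inRange(h,lo,hi)
    k=np.zeros_like(m);x0,y0,x1,y1=box;k[y0:y1,x0:x1]=255;m&=k
    n,l,st,c=cv2.connectedComponentsWithStats(m);i=1+np.argmax(st[1:,4])
    return c[i],cv2.minAreaRect(np.argwhere(l==i)[:,::-1].astype(np.float32)),st[i,4]
bt=(205,220,275,262);bs=(230,225,300,285)
g=cen(T,(8,150,80),(22,255,255),bt);r=cen(T,(0,150,80),(6,255,255),(240,225,262,249))
print("top guard",g,"\nred",r)
gs=cen(S,(5,150,80),(22,255,255),bs);print("scene guard",gs)
def unproj(p,uv,z):
    return least_squares(lambda a:(proj(p,np.array([[a[0],a[1],z]]))-uv).ravel(),[.45,.1]).x
G=unproj(T,g[0],.0690);R=unproj(T,r[0],.048);print("guard",G,"red",R,"d",np.linalg.norm(G-R),"yaw",np.degrees(np.arctan2(R[0]-G[0],G[1]-R[1])))
print("scene guard",unproj(S,gs[0],.071))
# edge yaw from guard rect corners & balance corners (top)
B=cv2.boxPoints(g[1]);W=np.array([unproj(T,b,.0685) for b in B]);print(W.mean(0))
for a in range(4):
    d=W[(a+1)%4]-W[a];print(np.linalg.norm(d),np.degrees(np.arctan2(d[1],d[0]))%90)
q=[np.array([unproj(T,(np.array(c)+.5)/5-.5+[160,170],.064)]) for c in((200,125),(445,57))]
d=(q[1]-q[0])[0];print("back edge",np.linalg.norm(d),np.degrees(np.arctan2(d[0],-d[1])))
```

```text
top guard (array([229.53846154, 245.23745819]), ((229.4905548095703, 245.2169952392578), (16.895347595214844, 17.582151412963867), 74.05460357666016), np.int32(299)) 
red (array([250.7, 239.7]), ((250.50003051757812, 239.50003051757812), (8.485280990600586, 8.485280990600586), 45.0), np.int32(70))
scene guard (array([257.04472843, 254.79872204]), ((257.0000305175781, 254.50003051757812), (17.677669525146484, 21.92030906677246), 45.0), np.int32(313))
guard [0.45330962 0.13211066] red [0.47192913 0.07087624] d 0.06400266258686849 yaw 16.912910066457243
scene guard [0.4537888  0.13701967]
[0.45343618 0.13232285]
0.05258749745857062 17.093880039930056
0.05069242780800025 17.70247249236968
0.052367659573521776 17.031439909803424
0.050638176810835996 17.95192115295814
back edge 0.15471119415533932 16.833789419011772
```

Call:
{"api": "play_rows", "payload": {
  "rows": [
    [[-0.14,-0.12,0],[0,0,0],0],
    [[-0.14,-0.12,0],[0,0,0],0],
    [[-0.14,-0.12,0],[0,0,0],0],
    [[-0.14,-0.12,0],[0,0,0],0],
    [[-0.14,-0.12,0],[0,0,0],0],
    [[-0.14,-0.12,0],[0,0,0],0],
    [[-0.14,-0.12,0],[0,0,0],0],
    [[-0.14,-0.12,0],[0,0,0],0],
    [[-0.14,-0.12,0],[0,0,0],0],
    [[-0.14,-0.12,0],[0,0,0],0]
  ],
  "force": 20
}}

```text
time_s: 1.63
ee_pos: [0.411, 0.2395, 0.2142]
eef_rot: [0.0, 0.204, 0.979, 0.0]
ft_force: [1.0, 1.3, -0.1]
finger_gap: 0.301
```

Call:
{"api": "play_rows", "payload": {
  "rows": [
    [[0,0,0],[0,0,-0.06],0],
    [[0,0,0],[0,0,-0.06],0],
    [[0,0,0],[0,0,-0.06],0],
    [[0,0,0],[0,0,-0.06],0],
    [[0,0,0],[0,0,-0.06],0],
    [[0,0,0],[0,0,-0.057],0],
    [[0,0,0],[0,0,0],0],
    [[0,0,0],[0,0,0],0]
  ]
}}

```text
time_s: 2.3
ee_pos: [0.4105, 0.2412, 0.214]
eef_rot: [0.0, -0.149, 0.989, 0.0]
ft_force: [0.3, 0.3, -0.1]
finger_gap: 0.004
```

Call:
{"api": "play_rows", "payload": {
  "rows": [
    [[-0.008,-0.085,0],[0,0,0],0],
    [[-0.008,-0.085,0],[0,0,0],0],
    [[-0.008,-0.085,0],[0,0,0],0],
    [[-0.008,-0.085,0],[0,0,0],0],
    [[-0.008,-0.085,0],[0,0,0],0],
    [[0,0,0.14],[0,0,0],0],
    [[0,0,0.14],[0,0,0],0],
    [[0,0,0.14],[0,0,0],0],
    [[0,0,0.14],[0,0,0],0],
    [[0,0,0],[0,0,0],0]
  ]
}}

```text
time_s: 3.13
ee_pos: [0.4411, 0.1618, 0.0983]
eef_rot: [-0.003, -0.149, 0.989, -0.0]
ft_force: [-2.1, -0.3, 0.2]
finger_gap: 0.007
```

Run:
```python
from workcell import arm
import cv2,numpy as np
print(np.round(arm.get_obs()["ee_pos"],4))
a=arm.camera("scene")["image"][190:300,180:320];b=arm.camera("top")["image"][170:280,160:300]
cv2.imwrite("pics/c1.png",np.vstack([cv2.resize(i[:,:],None,fx=2.7,fy=2.7,interpolation=cv2.INTER_CUBIC) for i in(a,b)]))
```

```text
[0.4411 0.1618 0.0983]
```

View pics/c1.png

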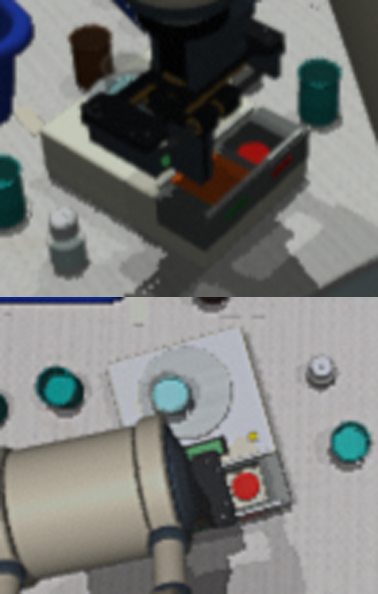

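The scene view shows the closed fingertips hanging left of the guard's rib, and the top view shows the red key still open. I lower to just above the plate.

Call:
{"api": "play_rows", "payload": {
  "rows": [
    [[0,0,0.03],[0,0,0],0],
    [[0,0,0.03],[0,0,0],0],
    [[0,0,0.03],[0,0,0],0],
    [[0,0,0.03],[0,0,0],0],
    [[0,0,0],[0,0,0],0],
    [[0,0,0],[0,0,0],0]
  ]
}}

```text
time_s: 3.73
ee_pos: [0.4433, 0.1624, 0.0777]
eef_rot: [-0.0, -0.151, 0.989, -0.0]
ft_force: [-0.0, -0.1, 0.1]
finger_gap: 0.002
```

Call:
{"api": "play_rows", "payload": {
  "rows": [
    [[0,0,0.01],[0,0,0],0],
    [[0,0,0.01],[0,0,0],0],
    [[0,-0.02,0],[0,0,0],0],
    [[0,-0.01,0],[0,0,0],0],
    [[0,-0.01,0],[0,0,0],0],
    [[0,-0.01,0],[0,0,0],0],
    [[0,-0.01,0],[0,0,0],0],
    [[0,-0.01,0],[0,0,0],0],
    [[0,0,0],[0,0,0],0]
  ]
}}

```text
time_s: 4.48
ee_pos: [0.4478, 0.1487, 0.074]
eef_rot: [0.0, -0.151, 0.989, -0.0]
ft_force: [0.7, 0.1, 0.4]
finger_gap: -0.0
```

Call:
{"api": "play_rows", "payload": {
  "rows": [
    [[0,-0.02,0],[0,0,0],0],
    [[0,-0.02,0],[0,0,0],0],
    [[0,-0.02,0],[0,0,0],0],
    [[0,-0.02,0],[0,0,0],0],
    [[0,-0.02,0],[0,0,0],0],
    [[0,-0.02,0],[0,0,0],0],
    [[0,0,0],[0,0,0],0]
  ]
}}

```text
time_s: 5.07
ee_pos: [0.4551, 0.1255, 0.0739]
eef_rot: [0.0, -0.151, 0.989, -0.0]
ft_force: [-0.1, 0.0, 0.7]
finger_gap: 0.006
```

Run:
```python
from workcell import arm
import cv2,numpy as np
print(np.round(arm.get_obs()["ee_pos"],4),np.round(arm.get_obs()["ft_force"],2))
a=arm.camera("scene")["image"][190:300,180:320]
cv2.imwrite("pics/c2.png",cv2.resize(a,None,fx=5,fy=5,interpolation=cv2.INTER_CUBIC))
```

```text
[0.4551 0.1255 0.0739] [-0.09  0.04  0.72]
```

View pics/c2.png

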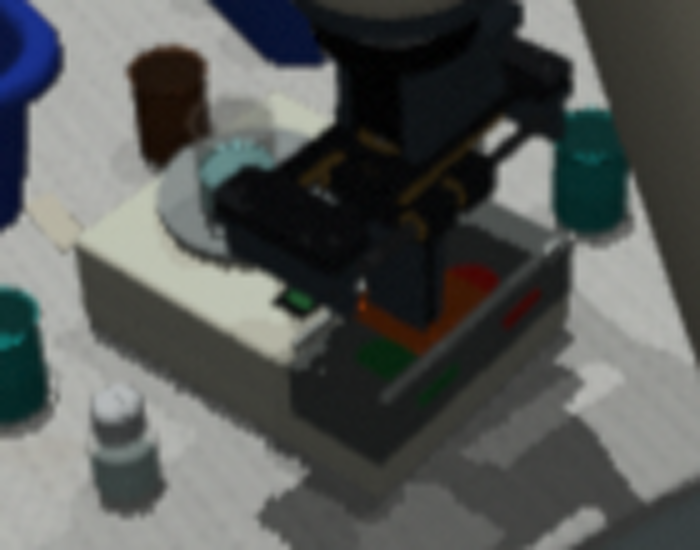

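The green key is appearing behind the guard and everything else stands still. I push on.

Call:
{"api": "play_rows", "payload": {
  "rows": [
    [[0,-0.02,0],[0,0,0],0],
    [[0,-0.02,0],[0,0,0],0],
    [[0,-0.02,0],[0,0,0],0],
    [[0,-0.02,0],[0,0,0],0],
    [[0,-0.02,0],[0,0,0],0],
    [[0,-0.02,0],[0,0,0],0],
    [[0,-0.02,0],[0,0,0],0],
    [[0,-0.01,0],[0,0,0],0],
    [[0,-0.005,0],[0,0,0],0],
    [[0,0,0],[0,0,0],0]
  ]
}}

```text
time_s: 5.95
ee_pos: [0.4642, 0.0963, 0.0739]
eef_rot: [0.0, -0.151, 0.989, -0.0]
ft_force: [1.5, 0.1, -0.2]
finger_gap: 0.006
```

Call:
{"api": "play_rows", "payload": {
  "rows": [
    [[0,-0.005,0],[0,0,0],0],
    [[0,-0.005,0],[0,0,0],0],
    [[0,-0.005,0],[0,0,0],0]
  ]
}}

```text
time_s: 6.2
ee_pos: [0.4649, 0.0937, 0.0739]
eef_rot: [-0.0, -0.151, 0.989, 0.0]
ft_force: [0.7, 0.7, 1.3]
finger_gap: 0.006
```

Call:
{"api": "play_rows", "payload": {
  "rows": [
    [[0,-0.005,0],[0,0,0],0],
    [[0,-0.005,0],[0,0,0],0],
    [[0,-0.005,0],[0,0,0],0],
    [[0,0,0],[0,0,0],0]
  ]
}}

```text
time_s: 6.53
ee_pos: [0.4659, 0.0907, 0.0739]
eef_rot: [-0.0, -0.151, 0.989, -0.0]
ft_force: [0.6, 0.1, -0.3]
finger_gap: 0.007
```

Call:
{"api": "play_rows", "payload": {
  "rows": [
    [[0,-0.005,0],[0,0,0],0],
    [[0,-0.005,0],[0,0,0],0],
    [[0,0,0],[0,0,0],0]
  ]
}}

```text
time_s: 6.78
ee_pos: [0.4665, 0.0888, 0.0739]
eef_rot: [-0.0, -0.151, 0.989, -0.0]
ft_force: [-0.6, 0.3, 0.8]
finger_gap: 0.007
```

Call:
{"api": "play_rows", "payload": {
  "rows": [
    [[0,-0.005,0],[0,0,0],0],
    [[0,-0.005,0],[0,0,0],0],
    [[0,0,0],[0,0,0],0]
  ]
}}

```text
time_s: 7.03
ee_pos: [0.4671, 0.0869, 0.0739]
eef_rot: [-0.0, -0.151, 0.989, -0.0]
ft_force: [-0.6, 0.3, 0.5]
finger_gap: 0.004
```

Run:
```python
from workcell import arm
import cv2,numpy as np
print(np.round(arm.get_obs()["ee_pos"],4),np.round(arm.get_obs()["ft_force"],2))
a=arm.camera("scene")["image"][190:300,180:320]
cv2.imwrite("pics/c3.png",cv2.resize(a,None,fx=5,fy=5,interpolation=cv2.INTER_CUBIC))
```

```text
[0.4671 0.0869 0.0739] [-0.57  0.27  0.53]
```

View pics/c3.png

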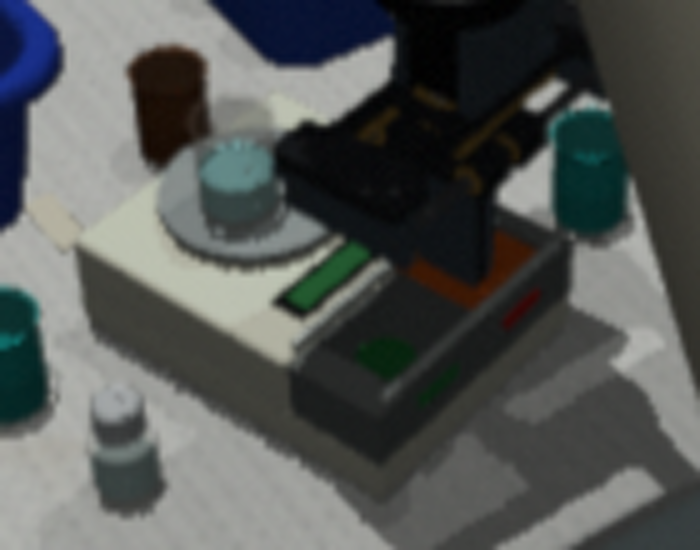

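The guard now covers the red key almost fully and the green key is free. I continue in 1 mm steps to the stop.

Call:
{"api": "play_rows", "payload": {
  "rows": [
    [[0,-0.005,0],[0,0,0],0],
    [[0,-0.005,0],[0,0,0],0],
    [[0,0,0],[0,0,0],0]
  ]
}}

```text
time_s: 7.33
ee_pos: [0.4677, 0.085, 0.0739]
eef_rot: [-0.0, -0.151, 0.989, -0.0]
ft_force: [-0.4, 0.4, -0.2]
finger_gap: 0.006
```

Call:
{"api": "play_rows", "payload": {
  "rows": [
    [[0,-0.005,0],[0,0,0],0],
    [[0,0,0],[0,0,0],0]
  ]
}}

```text
time_s: 7.5
ee_pos: [0.4679, 0.0844, 0.0739]
eef_rot: [-0.0, -0.151, 0.989, 0.0]
ft_force: [-0.8, 4.0, 0.9]
finger_gap: 0.009
```

Call:
{"api": "play_rows", "payload": {
  "rows": [
    [[0,-0.005,0],[0,0,0],0],
    [[0,0,0],[0,0,0],0]
  ]
}}

```text
time_s: 7.67
ee_pos: [0.468, 0.084, 0.0739]
eef_rot: [-0.0, -0.151, 0.989, 0.001]
ft_force: [-2.7, 13.1, 0.9]
finger_gap: 0.008
```

Call:
{"api": "play_rows", "payload": {
  "rows": [
    [[0,0.02,0],[0,0,0],0],
    [[0,0.03,0],[0,0,0],0],
    [[0,0.03,-0.1],[0,0,0],0],
    [[0,0.1,-0.15],[0,0,0],0],
    [[0,0.15,-0.15],[0,0,0],0],
    [[0,0.15,-0.1],[0,0,0],0],
    [[0,0.15,0],[0,0,0],0],
    [[0,0.15,0],[0,0,0],0],
    [[0,0.15,0],[0,0,0],0],
    [[0,0.15,0],[0,0,0],0]
  ]
}}

```text
time_s: 8.5
ee_pos: [0.4031, 0.2903, 0.1736]
eef_rot: [0.0, -0.151, 0.989, -0.0]
ft_force: [1.7, 0.3, 0.1]
finger_gap: 0.003
```

Call:
{"api": "play_rows", "payload": {
  "rows": [
    [[0.05,0.15,0],[0,0,0],0],
    [[0.05,0.1,0],[0,0,0],0],
    [[0,0,0],[0,0,0],0],
    [[0,0,0],[0,0,0],0]
  ]
}}

```text
time_s: 8.83
ee_pos: [0.369, 0.3313, 0.1733]
eef_rot: [-0.0, -0.152, 0.988, -0.0]
ft_force: [-0.5, -0.6, -0.3]
finger_gap: 0.004
```

Run:
```python
from workcell import arm
from fit import *
import cv2
print(np.round(arm.get_obs()["ee_pos"],4),np.round(arm.get_obs()["ft_force"],2))
S=arm.camera("scene");T=arm.camera("top")
for n,p in(("scene1",S),("top1",T)): pickle.dump(p,open(n+".pkl","wb"))
for t in("tare_key_top","guard_rib","power_key_top"):
    for p in(S,T): print(t,[(np.round(d["uv"],1).tolist(),round(d["confidence"],2)) for d in arm.boxes_of(t,p)][:2])
cv2.imwrite("pics/c4.png",np.vstack([cv2.resize(i,(600,300),interpolation=cv2.INTER_CUBIC) for i in(S["image"][215:290,180:330],T["image"][195:270,190:340])]))
```

```text
[0.369  0.3313 0.1733] [-0.53 -0.56 -0.26]
tare_key_top [([257.6, 261.8], 0.62)]
tare_key_top [([228.0, 248.1], 0.45)]
guard_rib [([272.8, 240.3], 0.66)]
guard_rib [([251.2, 239.4], 0.8), ([277.9, 196.6], 0.45)]
power_key_top []
power_key_top []
```

View pics/c4.png

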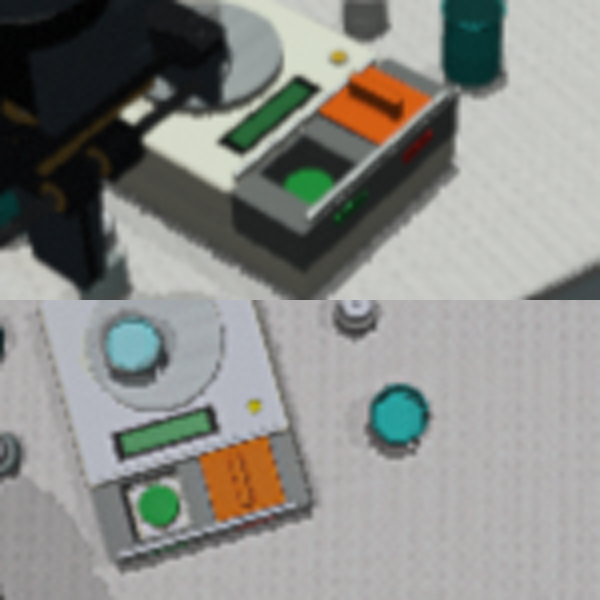

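The scene and top crops show the guard fully over the red well and the green key open in its well (top picture about (229,246)). The vial and beaker are unmoved. I refine the green centre.

Run:
```python
from fit import *
import cv2
S0=pickle.load(open("scene0.pkl","rb"));T0=pickle.load(open("top0.pkl","rb"));S=pickle.load(open("scene1.pkl","rb"));T=pickle.load(open("top1.pkl","rb"))
def cen(p,lo,hi,box):
    h=cv2.cvtColor(p["image"],cv2.COLOR_BGR2HSV);m=cv2.inRange(h,lo,hi)
    k=np.zeros_like(m);x0,y0,x1,y1=box;k[y0:y1,x0:x1]=255;m&=k
    n,l,st,c=cv2.connectedComponentsWithStats(m);i=1+np.argmax(st[1:,4]);return c[i],st[i].tolist()
def unproj(p,uv,z): return least_squares(lambda a:(proj(p,np.array([[a[0],a[1],z]]))-uv).ravel(),[.45,.1]).x
O=((8,150,80),(22,255,255));G=((45,100,60),(75,255,255))
for n,p,c,b,z in(("guard0 top",T0,O,(205,220,275,262),.069),("guard1 top",T,O,(205,220,275,262),.069),("green top",T,G,(220,236,240,258),.048),
  ("guard0 sc",S0,O,(230,225,300,285),.07),("guard1 sc",S,O,(230,225,300,285),.07),("green sc",S,G,(248,254,265,266),.048),("beaker0",T0,((80,60,120),(100,255,255),),(215,195,232,215),.1),("beaker1",T,((80,60,120),(100,255,255),),(215,195,232,215),.1)):
    uv,st=cen(p,*c,b);print(n,np.round(uv,2),st,np.round(unproj(p,uv,z),4))
```

```text
guard0 top [229.54 245.24] [219, 235, 22, 21, 299] [0.4533 0.1321]
guard1 top [250.11 239.13] [240, 229, 21, 21, 300] [0.4728 0.071 ]
green top [229.38 245.94] [225, 241, 10, 10, 77] [0.4517 0.1352]
guard0 sc [257.04 254.8 ] [243, 245, 29, 21, 313] [0.4547 0.1365]
guard1 sc [273.03 240.89] [260, 232, 27, 19, 271] [0.4737 0.0755]
green sc [256.59 260.48] [251, 257, 12, 9, 79] [0.4573 0.1369]
beaker0 [222.74 205.55] [216, 199, 14, 14, 137] [0.5689 0.152 ]
beaker1 [222.75 205.5 ] [217, 199, 13, 14, 136] [0.569 0.152]
```

The keys measure 67.4 mm apart (should be 68), and the guard now sits within 1 mm of the red key's centre. Green is at about (0.452, 0.1345). Going there.

Call:
{"api": "play_rows", "payload": {
  "rows": [
    [[-0.011,-0.118,0],[0,0,0],0],
    [[-0.011,-0.118,0],[0,0,0],0],
    [[-0.011,-0.118,0],[0,0,0],0],
    [[-0.011,-0.118,0],[0,0,0],0],
    [[-0.011,-0.118,0],[0,0,0],0],
    [[-0.011,-0.118,0],[0,0,0],0],
    [[-0.011,-0.118,0],[0,0,0],0],
    [[-0.011,-0.118,0],[0,0,0],0],
    [[-0.011,-0.118,0],[0,0,0],0],
    [[0,0,0],[0,0,0],0]
  ]
}}

```text
time_s: 10.07
ee_pos: [0.4538, 0.1307, 0.1735]
eef_rot: [0.0, -0.15, 0.989, -0.0]
ft_force: [0.2, -0.8, -0.4]
finger_gap: 0.008
```

Call:
{"api": "play_rows", "payload": {
  "rows": [
    [[0,0,0.1],[0,0,0],0],
    [[0,0,0.1],[0,0,0],0],
    [[0,0,0.1],[0,0,0],0],
    [[0,0,0.1],[0,0,0],0],
    [[0,0,0.05],[0,0,0],0],
    [[0,0,0],[0,0,0],0],
    [[0,0,0],[0,0,0],0],
    [[0,0,0],[0,0,0],0]
  ]
}}

```text
time_s: 10.73
ee_pos: [0.4526, 0.1339, 0.084]
eef_rot: [0.0, -0.151, 0.989, 0.0]
ft_force: [-1.3, 0.1, -0.1]
finger_gap: 0.007
```

Run:
```python
from workcell import arm
import cv2,numpy as np
print(np.round(arm.get_obs()["ee_pos"],4),np.round(arm.get_obs()["ft_force"],2),arm.get_obs()["eef_rot"])
a=arm.camera("scene")["image"][215:290,200:310]
cv2.imwrite("pics/c5.png",cv2.resize(a,None,fx=6,fy=6,interpolation=cv2.INTER_CUBIC))
```

```text
[0.4526 0.1339 0.084 ] [-1.29  0.08 -0.12] [ 3.82153153e-04 -1.50932038e-01  9.88544068e-01  2.21567438e-05]
```

View pics/c5.png

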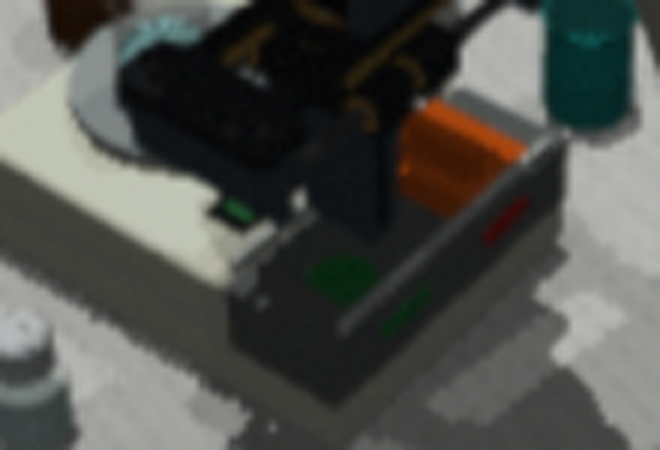

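Run:
```python
from fit import *
S=pickle.load(open("scene1.pkl","rb"));a=np.radians(17.3)
for h in(10.5,13.5):
  L=np.array([(x,y,84) for x in(-16,16) for y in(-h,h)])/1000
  print(h,np.round((proj(S,world([.4526,.1339,a],L))-[200,215])*6).tolist())
```

```text
10.5 [[396.0, 217.0], [363.0, 246.0], [336.0, 184.0], [303.0, 212.0]]
13.5 [[400.0, 213.0], [358.0, 250.0], [341.0, 180.0], [298.0, 216.0]]
```

Call:
{"api": "play_rows", "payload": {
  "rows": [
    [[0,0,0.04],[0,0,0],0],
    [[0,0,0.04],[0,0,0],0],
    [[0,0,0],[0,0,0],0],
    [[0,0,0.01],[0,0,0],0],
    [[0,0,0.01],[0,0,0],0],
    [[0,0,0],[0,0,0],0]
  ]
}}

```text
time_s: 11.28
ee_pos: [0.4521, 0.1338, 0.0631]
eef_rot: [-0.0, -0.151, 0.989, -0.0]
ft_force: [0.1, 0.5, 0.0]
finger_gap: 0.007
```

Call:
{"api": "play_rows", "payload": {
  "rows": [
    [[0,0,0.01],[0,0,0],0],
    [[0,0,0.01],[0,0,0],0],
    [[0,0,0],[0,0,0],0]
  ]
}}

```text
time_s: 11.53
ee_pos: [0.4521, 0.1338, 0.0591]
eef_rot: [-0.0, -0.151, 0.989, -0.0]
ft_force: [0.1, -0.2, 0.2]
finger_gap: 0.004
```

In the well freely (z below 64 mm, no force). Down onto the key next.

Call:
{"api": "play_rows", "payload": {
  "rows": [
    [[0,0,0.02],[0,0,0],0],
    [[0,0,0.02],[0,0,0],0],
    [[0,0,0.01],[0,0,0],0],
    [[0,0,0],[0,0,0],0],
    [[0,0,0],[0,0,0],0]
  ]
}}

```text
time_s: 11.95
ee_pos: [0.4521, 0.1338, 0.0492]
eef_rot: [-0.0, -0.151, 0.989, -0.0]
ft_force: [-0.3, -0.3, -0.0]
finger_gap: 0.005
```

Call:
{"api": "play_rows", "payload": {
  "rows": [
    [[0,0,0.01],[0,0,0],0],
    [[0,0,0.01],[0,0,0],0],
    [[0,0,0],[0,0,0],0],
    [[0,0,0],[0,0,0],0]
  ]
}}

```text
time_s: 12.28
ee_pos: [0.4524, 0.1338, 0.0454]
eef_rot: [0.0, -0.151, 0.989, -0.0]
ft_force: [0.6, -0.6, 2.8]
finger_gap: 0.006
```

Call:
{"api": "play_rows", "payload": {
  "rows": [
    [[0,0,0.01],[0,0,0],0],
    [[0,0,0.008],[0,0,0],0],
    [[0,0,0],[0,0,0],0]
  ]
}}

```text
time_s: 12.53
ee_pos: [0.4524, 0.1338, 0.042]
eef_rot: [0.0, -0.151, 0.989, 0.0]
ft_force: [-1.9, -0.9, 16.8]
finger_gap: 0.003
```

Call:
{"api": "play_rows", "payload": {
  "rows": [
    [[0,0,0.003],[0,0,0],0],
    [[0,0,0],[0,0,0],0]
  ]
}}

```text
time_s: 12.7
ee_pos: [0.4524, 0.1338, 0.0418]
eef_rot: [0.0, -0.151, 0.989, -0.0]
ft_force: [-4.1, -1.0, 25.1]
finger_gap: 0.005
```

Key bottomed (25 N). I ease off slightly and hold over 2 s.

Call:
{"api": "play_rows", "payload": {
  "rows": [
    [[0,0,-0.003],[0,0,0],0],
    [[0,0,0],[0,0,0],0],
    [[0,0,0],[0,0,0],0],
    [[0,0,0],[0,0,0],0],
    [[0,0,0],[0,0,0],0],
    [[0,0,0],[0,0,0],0],
    [[0,0,0],[0,0,0],0],
    [[0,0,0],[0,0,0],0],
    [[0,0,0],[0,0,0],0],
    [[0,0,0],[0,0,0],0]
  ]
}}

```text
time_s: 13.53
ee_pos: [0.4524, 0.1338, 0.042]
eef_rot: [0.0, -0.151, 0.989, -0.0]
ft_force: [-2.1, -0.3, 11.7]
finger_gap: 0.004
```

Call:
{"api": "play_rows", "payload": {
  "rows": [
    [[0,0,0],[0,0,0],0],
    [[0,0,0],[0,0,0],0],
    [[0,0,0],[0,0,0],0],
    [[0,0,0],[0,0,0],0],
    [[0,0,0],[0,0,0],0],
    [[0,0,0],[0,0,0],0],
    [[0,0,0],[0,0,0],0],
    [[0,0,0],[0,0,0],0],
    [[0,0,0],[0,0,0],0],
    [[0,0,0],[0,0,0],0]
  ]
}}

```text
time_s: 14.37
ee_pos: [0.4524, 0.1338, 0.0421]
eef_rot: [0.0, -0.151, 0.989, 0.0]
ft_force: [-1.2, -0.2, 13.6]
finger_gap: 0.001
```

Call:
{"api": "play_rows", "payload": {
  "rows": [
    [[0,0,0],[0,0,0],0],
    [[0,0,0],[0,0,0],0],
    [[0,0,0],[0,0,0],0],
    [[0,0,0],[0,0,0],0],
    [[0,0,0],[0,0,0],0],
    [[0,0,0],[0,0,0],0],
    [[0,0,0],[0,0,0],0],
    [[0,0,0],[0,0,0],0]
  ]
}}

```text
time_s: 15.03
ee_pos: [0.4524, 0.1338, 0.0421]
eef_rot: [0.0, -0.151, 0.989, -0.0]
ft_force: [-2.2, 0.6, 13.9]
finger_gap: 0.008
```

Held 2.5 s. Now straight up, then away.

Call:
{"api": "play_rows", "payload": {
  "rows": [
    [[0,0,-0.03],[0,0,0],0],
    [[0,0,-0.05],[0,0,0],0],
    [[0,0,-0.1],[0,0,0],0],
    [[0,0,-0.15],[0,0,0],0],
    [[0,0,-0.15],[0,0,0],0],
    [[0,0,-0.15],[0,0,0],0],
    [[0,0.12,0],[0,0,0],0],
    [[0,0.15,0],[0,0,0],0],
    [[0,0.15,0],[0,0,0],0],
    [[0,0.15,0],[0,0,0],0]
  ]
}}

```text
time_s: 15.87
ee_pos: [0.4176, 0.2436, 0.168]
eef_rot: [0.0, -0.151, 0.989, 0.0]
ft_force: [1.3, 0.5, 0.0]
finger_gap: 0.004
```

Call:
{"api": "play_rows", "payload": {
  "rows": [
    [[0,0.15,0],[0,0,0],0],
    [[0,0.15,0],[0,0,0],0],
    [[0,0.15,0],[0,0,0],0],
    [[0,0.15,0],[0,0,0],0],
    [[0,0,0],[0,0,0],0],
    [[0,0,0],[0,0,0],0],
    [[0,0,0],[0,0,0],0]
  ]
}}

```text
time_s: 16.45
ee_pos: [0.3821, 0.3567, 0.1676]
eef_rot: [-0.0, -0.151, 0.988, -0.0]
ft_force: [0.4, -0.1, 0.3]
finger_gap: 0.004
```

Run:
```python
from workcell import arm
from fit import *
import cv2
print(np.round(arm.get_obs()["ee_pos"],4),np.round(arm.get_obs()["ft_force"],2))
S=arm.camera("scene");T=arm.camera("top");T1=pickle.load(open("top1.pkl","rb"))
def cen(p,lo,hi,box):
    m=cv2.inRange(cv2.cvtColor(p["image"],cv2.COLOR_BGR2HSV),lo,hi);x0,y0,x1,y1=box
    c=np.argwhere(m[y0:y1,x0:x1]);return np.round(c.mean(0)[::-1]+[x0,y0],2),len(c)
for n,c,b in(("guard",((8,150,80),(22,255,255)),(205,220,275,262)),("green",((45,100,60),(75,255,255)),(220,236,240,258)),("beaker",((80,60,120),(100,255,255)),(215,195,232,215))):
    print(n,cen(T1,*c,b),cen(T,*c,b))
cv2.imwrite("pics/c6.png",np.vstack([cv2.resize(i,(600,300),interpolation=cv2.INTER_CUBIC) for i in(S["image"][200:300,130:330],T["image"][180:280,150:350])]))
```

```text
[0.3821 0.3567 0.1676] [ 0.35 -0.05  0.33]
guard (array([250.11, 239.13]), 300) (array([250.11, 239.13]), 300)
green (array([229.38, 245.94]), 77) (array([229.38, 245.94]), 77)
beaker (array([222.75, 205.5 ]), 136) (array([222.79, 205.43]), 135)
```

View pics/c6.png

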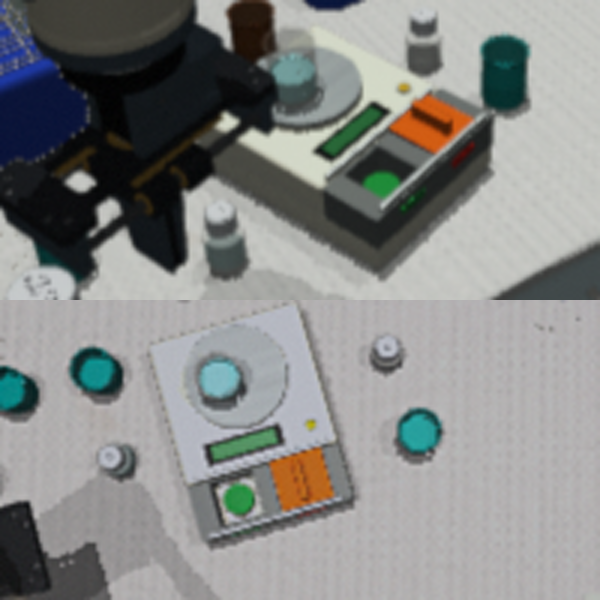

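The guard is over red, the green key is up, and everything else is unmoved. The arm is clear, so I hand in.

```bash
python3 -c "
from workcell import arm
print(arm.sign_off())"
```

```text
the job is handed in; nothing more can be done
None
```

The job is done and handed in at about 16.5 s of the 45 s allowed; no verdict was reported. I pushed the guard by its rib to the end stop, where the force rose to about 13 N. I then pressed the green key with the closed fingertips to z = 42 mm, right down. It stayed there about 2.5 s under 12–25 N, and I withdrew the fingers straight up.

**Last checks:**
- The guard, green key and beaker sit at the same pixels before and after the press, to within 0.1 px.
- The guard lies within about 1 mm of the red key's measured centre.
- The vials beside the balance look unmoved, and the arm is clear with no force on the tool.
- I did not separately measure the jar, marker or syringe, but the arm passed above 160 mm near the left of the table and never went to the right.

**Disagreements:**
- **Guard travel:** both cameras measured 64 mm instead of 68 mm. Since it starts about 3.5 mm short over green and ends centred on red, I take it to be fully across.
- **Rib contact:** the position felt at the stop was about 3 mm off the camera estimate. This was within the well's clearance, and the fingers entered the well without any force.

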